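# Click the pale turning blank into the quick-release holder

### The job

Mount the pale part-turned blank in the green quick-release holder: set its dovetail carrier plate down in the open end of the channel, slide it fully home under the rails until the red sprung catch clicks up behind it, and let go. Leave the dark blank where it stands.

Things in the scene. Friction and masses are not known exactly. Their poses are not given: they have to be found in the camera images.
- pale_blank: The work: pale wood block 54 (x) x 44 (y) x 46 high, ball knob 31 high on top, on a dovetail plate 70 (x) x 64 (y) x 8 thick (mm; sides bevelled to 52 at its top, ends chamfered); 0.33 kg. Origin: centre of the plate's underside; z up, x = the way it slides, either end. Grip across y, on the block (8 to 54 above origin), fingertips at least 20 above origin to clear the rails. Yaw within 0.5 rad.
- dark_blank: Bystander: the same plate and block in dark wood with a pointed cone on top; same sizes, origin and axes. Leave it alone.
- holder_home (a point): Plate origin when home: channel floor, 14 mm over the bench; x inward (sliding way), z up, yaw within 0.35. Along x, mm: -160 to -62 entry, open above, guide walls 8 high, 108 narrowing to 90 apart; -62 to 48 rails 16 high overhanging the plate, flared mouth up to -30, then play 3 sideways, 4 up (slide it unpressed); end stop at 36.5. Set plate down centred at x = -115. Fixed, 126 wide.
- catch (a joint): Red sprung leaf, 24 mm wide, in the channel's floor: hinged 66 mm before home, rising to a tip 8 mm above the floor, 38.5 mm before home. Rad: 0 up, 0.28 pressed flush. The plate sliding in presses it down (1 to 2 N at the tip); it springs up behind the plate once that is home and locks it.

How it is judged:
By the outcome, as a careful person would: the job done as asked, in the order asked, and still so for the second after the job is handed in, with the robot touching nothing.
It also fails if it takes over 40 s, if anything falls off the work surface, if the arm or the gripper's body presses on something with over 40 N, if the wrist force passes 120 N, or if a joint passes its speed limit or range.

### The arm

A 6-joint arm with a two-finger parallel gripper is mounted at the origin on the work surface. World frame = base frame: x ahead of the robot, y to its left, z up, the work surface at z = 0. Lengths are in m, angles in rad, forces in N, time in s.
With the tool pointing down it reaches from about 0.3 to 0.875 m from the base axis. Payload 6.4 kg.
Tool frame: the origin (TCP) lies between the finger pads; the fingertips stand 25 mm ahead of it and the grasp point (between the pads) lies 6 mm ahead of it; y points along the fingers, x is the direction in which the jaws open and shut, and the axes are right-handed (so a half turn about y gives the same grasp; the last joint's range is limited). The gripper opens to 85 mm and grips with 20 to 120 N. Pads are 22 mm wide; open, the fingers measure 114 mm over their backs; the gripper's body (76 mm by 85 mm) begins 54 mm behind the grasp point. The pads swing forward as they close: fully open they stand 13 mm farther back than shut.
Start: joints at [0.907, 0.181, 1.607, -0, 1.354, -0.206], TCP at [0.254, 0.516, 0.256] pointing down, gripper open.
Joint ranges: [-2.99, 2.99], [-0.89, 2.07], [0.3, 2.58], [-1.14, 4.28], [0, 2.63], [-3.12, 3.12]. Speed limits (rad/s): [2.57, 2.57, 3.01, 3.14, 3.14, 3.14].

### API

Orientations are given as a unit quaternion [w, x, y, z].
In Python, from bench import ctrl, vision, ticket, find_in, regions_of, pinpoint gives the robot as it stands.
- The arm moves only by the tool apply_moves, never from a script. Its argument "increments" is a list of rows, each an object of numbers: "x", "y", "z": the shift along the tool's x, y, z in cm; "ax", "ay", "az": the turn, a rotation vector about the tool's x, y, z in rad; "grip": the closure, from 0 (fully open) to 1 (shut). A call has 1 to 12 rows; each row is the pose to reach, as a shift and turn from the pose measured when the call began, along the tool's axes at that moment; what a row does not reach only later rows make up. A row lasts 1/8 s, in which the tool goes at most 62.5 mm and 10.7 degrees, less where a joint would pass 70% of its speed; a pose out of reach is approached as far as the arm can. A call with a gripper value outside its range is refused whole. The fingers move at their own pace and stop on an object; the grip force is fixed at half the most. Time passes only in rows, so rows that repeat a pose let the fingers close. It gives the time, the measured TCP pose, the force and the opening at its end, in the units of the state.
- ctrl.get_obs(): the state, without advancing time (a new reading comes with each control period).
- vision.camera(name): name is "side" or "top"; returns the picture (400x640x3 uint8, red, green, blue); there is no depth.
- vision.camera_params(name): a dict with "intrinsics" (3x3 intrinsics, pixels), "R" (3x3) and "t" (3): a world point X has camera coordinates R X + t. Camera axes: x right, y down, z forward; pixel columns grow to the right and rows downward; lengths in m; the calibration is good to about 2 mm. A picture is of the moment at which its call begins. camera_params takes no time and is no camera call.
- ticket.hand_in(): hands the job in, once; it reports no verdict.
Trained networks look in the newest picture that a camera, given by its name, has taken for a name from the list of things; names that differ only in an ending like _2 or _b are one class to them, and where a whole thing is asked for, a point or a joint stands for the part that bears it (a point fixed in the world has none). Each returns a list of dicts, best first, with "p" (0 to 1); they miss things now and then, are a little off and sometimes report something else, mostly with a low value. They report only what shows in the picture. A call takes as long as a camera call.
- find_in(camera, query): "rect" ([centre column, centre row, width, height] in pixels, round what is visible of it).
- regions_of(camera, query): "mask" (400x640 bool, what is visible of it) and "rect" ([centre column, centre row, width, height] in pixels, round what is visible of it).
- pinpoint(camera, query): "xy" ([column, row] in pixels: a listed point, or the origin of a listed thing).
The state is a dict: "time_s": time; "q": joint angles; "dq": joint speeds; "joint_efforts": joint torques, N m; "eef_pos": TCP position; "eef_rot": TCP orientation; "wrist_force": force on the tool from outside, world axes, zero at the start; "torque": the same for the moment, N m; "opening": opening from 0.0 (shut) to 1.0 (fully open).
Only numpy, scipy, OpenCV 4.12 (cv2) and the standard library are available. Lean on these libraries where they do the work, as an engineer would, in place of code of your own. Each camera call takes 0.05 s, during which the arm holds its last target.

## Working session

There is one attempt and no reset: what is moved stays moved. The work goes in short steps, Python scripts to look and compute and a tool call to move; the robot and the scene stay as the last step left them, time stands still between calls to the robot, and variables do not carry over. Pictures are saved under pics/ and viewed, and the job is handed in when it is done.

Besides the shell and the picture viewer there is one more tool, called after ">>>" by a JSON object that holds its "name" and its "arguments". apply_moves: Moves the arm, as the interface text tells. Its arguments: {"type":"object","properties":{"increments":{"type":"array","items":{"type":"object","properties":{"x":{"type":"number"},"y":{"type":"number"},"z":{"type":"number"},"ax":{"type":"number"},"ay":{"type":"number"},"az":{"type":"number"},"grip":{"type":"number"}}}}},"required":["increments"]}

```bash
ls; mkdir -p pics
cat > h.py <<'E'
import numpy as np, cv2
from bench import ctrl, vision, ticket, find_in, regions_of, pinpoint
def snap(n,f):
    im=vision.camera(n); cv2.imwrite('pics/'+f+'.png',cv2.cvtColor(np.asarray(im),cv2.COLOR_RGB2BGR)); return im
def P(n):
    p=vision.camera_params(n); return np.array(p['intrinsics']),np.array(p['R']),np.array(p['t'])
def proj(n,X):
    K,R,t=P(n); c=R@np.asarray(X,float)+t; c=K@c; return c[:2]/c[2]
def back(n,uv,z):
    K,R,t=P(n); d=R.T@np.linalg.inv(K)@np.array([uv[0],uv[1],1.]); o=-R.T@t
    return o+d*(z-o[2])/d[2]
E
python3 - <<'E'
from h import *
for n in ['top','side']:
    snap(n,n+'0'); K,R,t=P(n); print(n,K.tolist(),(-R.T@t).round(3),R.round(3).tolist())
    for q in ['pale_blank','dark_blank','holder_home','catch']:
        print(q,pinpoint(n,q)[:2])
        if q!='holder_home':print([(round(d['p'],2),d['rect']) for d in find_in(n,q)[:2]])
print(ctrl.get_obs())
E
```

```text
pics
top [[461.17230604870366, 0.0, 320.71578831836484], [0.0, 461.17230604870366, 205.51209931088724], [0.0, 0.0, 1.0]] [ 0.349 -0.061  0.953] [[-0.066, -0.998, 0.007], [-0.971, 0.063, -0.231], [0.23, -0.022, -0.973]]
pale_blank [{'xy': [450.9, 206.8], 'p': 0.87}]
[(0.91, [451.1, 204.9, 33.5, 39.4])]
dark_blank [{'xy': [355.4, 240.1], 'p': 0.67}]
[(0.76, [357.6, 244.2, 41.5, 43.9])]
holder_home [{'xy': [204.4, 181.8], 'p': 0.93}]Traceback (most recent call last):
  File "<stdin>", line 5, in <module>
ValueError: it knows: dark_blank, holder_home, pale_blank
```

Run:
```python
from h import *
n='side';snap(n,n+'0'); K,R,t=P(n); print(n,K.tolist(),(-R.T@t).round(3),R.round(3).tolist())
for q in ['pale_blank','dark_blank','holder_home']:
        print(q,pinpoint(n,q)[:2])
        if q!='holder_home':print([(round(d['p'],2),d['rect']) for d in find_in(n,q)[:2]])
print(ctrl.get_obs())
```

```text
side [[510.8180609181513, 0.0, 318.22456612533296], [0.0, 510.8180609181513, 196.15070911854338], [0.0, 0.0, 1.0]] [ 0.236 -0.697  0.716] [[0.881, -0.473, -0.005], [-0.332, -0.611, -0.719], [0.337, 0.635, -0.695]]
pale_blank [{'xy': [394.9, 322.6], 'p': 0.94}]
[(0.73, [396.6, 317.2, 55.8, 59.1]), (0.3, [276.8, 139.4, 104.9, 62.8])]
dark_blank [{'xy': [299.3, 251.7], 'p': 0.85}]
[(0.81, [300.4, 242.1, 38.5, 49.4])]
holder_home [{'xy': [298.7, 133.1], 'p': 0.83}]
{'time_s': 0.6, 'q': array([ 9.06689544e-01,  1.80786389e-01,  1.60701959e+00, -2.89722663e-06,
        1.35379448e+00, -2.06305789e-01]), 'dq': array([ 0.00028859,  0.00047002,  0.00011953,  0.00043037, -0.00032434,
        0.00018498]), 'joint_efforts': array([-5.54166418e-04, -4.44600356e+01, -3.51519871e+01, -2.24043265e-04,
        9.89384789e-04, -1.65582151e-05]), 'eef_pos': array([0.25412901, 0.51580181, 0.25628663]), 'eef_rot': array([-0.60040965,  0.60041342,  0.37350275, -0.37350725]), 'wrist_force': array([0.25980462, 0.11599276, 1.01586029]), 'torque': array([0.00327693, 0.01546076, 0.0089028 ]), 'opening': 1.0015431538721153}
```

View pics/top0.png

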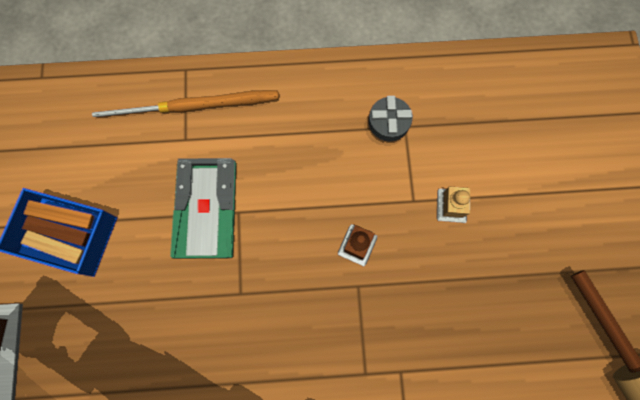

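View pics/side0.png

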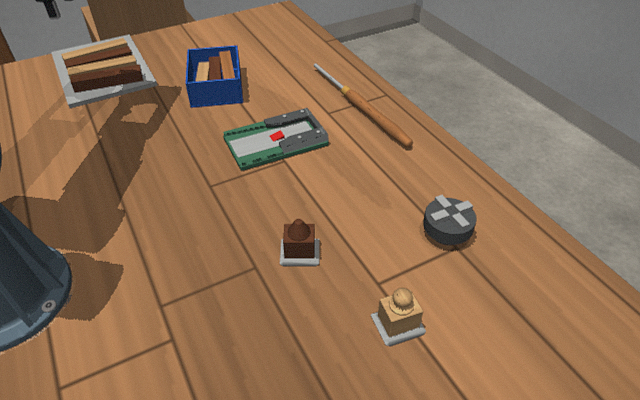

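The top view shows the pale blank near (451,207), the dark one near (357,243), and the holder around (205,208). The holder's rails are at the far end, so its entry faces the robot, and the red catch is at (204,206). Next I'll measure poses.

Run:
```python
from h import *
for q,z in [('pale_blank',0),('dark_blank',0),('holder_home',0.014)]:
  for n in ['top','side']:
    p=pinpoint(n,q)
    print(q,n,p[0]['xy'],back(n,p[0]['xy'],z).round(4))
a=cv2.imread('pics/top0.png');b=cv2.imread('pics/side0.png')
def crop(im,x,y,w,h,s): return cv2.resize(im[y:y+h,x:x+w],None,fx=s,fy=s,interpolation=cv2.INTER_CUBIC)
cv2.imwrite('pics/c1.png',np.hstack([crop(a,425,175,60,60,6),crop(b,365,280,70,70,6)[:360,:400]]))
cv2.imwrite('pics/c2.png',crop(a,160,145,90,125,4.8))
cv2.imwrite('pics/c3.png',crop(b,215,100,125,75,6))
```

```text
pale_blank top [450.9, 206.8] [ 0.5533 -0.3584  0.    ]
pale_blank side [394.9, 322.6] [ 0.5522 -0.3592  0.    ]
dark_blank top [355.4, 240.1] [ 0.4953 -0.1496  0.    ]
dark_blank side [299.3, 251.7] [ 0.4835 -0.1547  0.    ]
holder_home top [204.4, 181.8] [0.638  0.1602 0.014 ]
holder_home side [298.7, 133.1] [0.6337 0.1459 0.014 ]
```

View pics/c1.png

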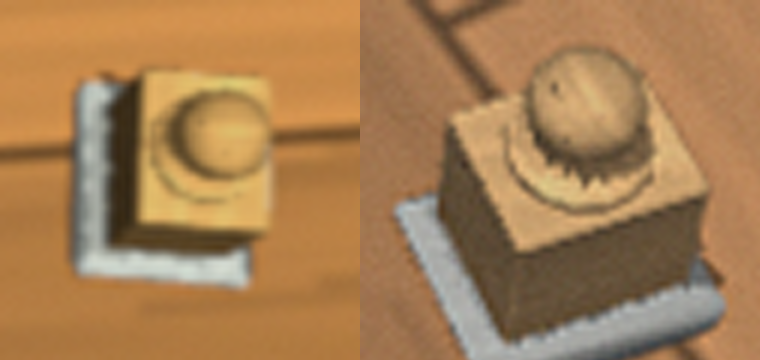

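View pics/c2.png

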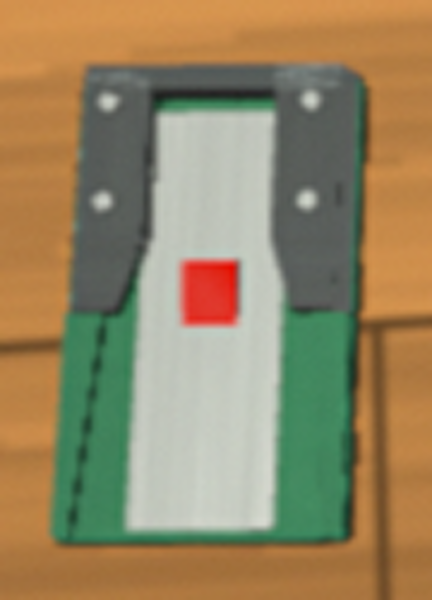

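View pics/c3.png

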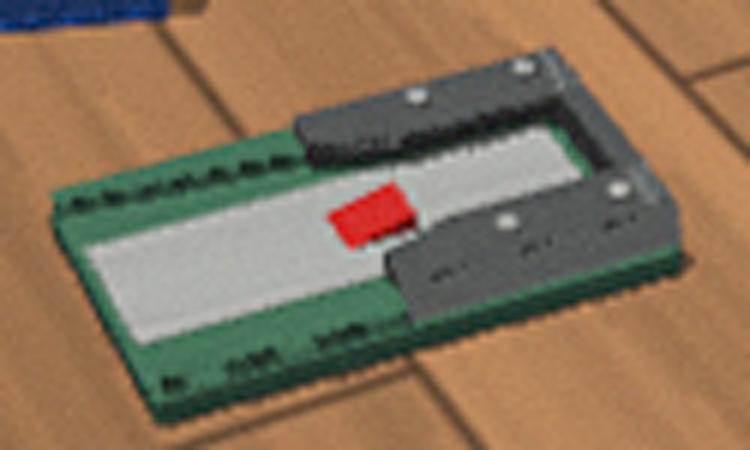

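```bash
cat > fit.py <<'E'
from h import *
from scipy.optimize import least_squares
def px(u,v,x0,y0,s): return np.array([x0+(u+.5)/s-.5,y0+(v+.5)/s-.5])
def fit(obs,p0,sel=('top','side')):
    obs=[o for o in obs if o[0] in sel]
    def w(p,L):
        c,s=np.cos(p[2]),np.sin(p[2]); return [p[0]+c*L[0]-s*L[1],p[1]+s*L[0]+c*L[1],L[2]]
    f=lambda p:np.concatenate([proj(n,w(p,L))-uv for n,L,uv in obs])
    r=least_squares(f,p0,loss='soft_l1'); 
    return r.x, f(r.x).reshape(-1,2)
H=[]
T=lambda u,v:px(u,v,160,145,4.8)
S=lambda u,v:px(u,v,215,100,6)
for L,a,b in [((-.066,.012,.014),(182,325),(328,217)),((-.066,-.012,.014),(238,325),(352,248)),
 ((-.0385,.012,.022),(182,262),(398,183)),((-.0385,-.012,.022),(238,261),(416,215)),
 ((-.160,.063,.022),(53,537),(53,195)),((-.160,-.063,.022),(350,537),(155,405)),
 ((-.062,.063,.030),(71,308),(298,118)),((-.062,-.063,.030),(350,311),(410,320)),
 ((.048,.063,.030),(88,67),(550,48)),((-.062,-.063,.030),None,None)]:
    L=np.array(L)
    if a: H.append(('top',L,T(*a)))
    if b: H.append(('side',L,S(*b)))
if __name__=='__main__':
    for sel in [('top','side'),('top',),('side',)]:
        p,r=fit(H,[.63,.16,0],sel); print(p.round(4)); print(r.round(1).tolist())
    B=[]
    T=lambda u,v:px(u,v,425,175,6)
    S=lambda u,v:px(u,v,365,280,6)
    # block: top corners z .054; x ±.027 y ±.022
    for L,a,b in [((.027,.022,.054),(140,71),(447,120)),((.027,-.022,.054),(270,73),None),((-.027,.022,.054),(137,230),None),((-.027,-.022,.054),(270,236),None),
      ((-.035,.032,.0),(75,276),None),((-.035,-.032,.0),(249,287),None),((.035,.032,0.),(80,84),None)]:
        B.append(('top',np.array(L),T(*a)))
    for L,b in [((-.027,.022,.054),(450-360,120)),((-.027,-.022,.054),(520-360,250)),((.027,-.022,.054),(706-360,190)),((-.027,-.022,.008),(508-360,342)),
      ((-.027,.022,.008),(442-360,215)),((-.035,.032,.0),(396-360,212))]:
        B.append(('side',np.array(L),S(*b)))
    for sel in [('top','side'),('top',),('side',)]:
        p,r=fit(B,[.553,-.359,0],sel); print(p.round(4)); print(r.round(1).tolist())
E
python3 fit.py
```

```text
[ 0.6372  0.154  -0.0678]
[[2.2, 0.2], [0.2, -0.5], [2.1, 0.2], [-0.1, 0.3], [2.1, -0.5], [-0.3, -0.8], [2.0, -0.2], [0.6, -0.2], [-0.1, 0.6], [-1.3, -1.6], [0.5, 0.7], [-0.9, -3.6], [-1.4, 0.0], [-1.5, -2.3], [2.0, -0.4], [-0.0, -4.7], [-1.0, -0.7], [0.4, -2.0]]
[ 0.6374  0.157  -0.0614]
[[1.0, 0.2], [0.8, 0.1], [0.7, -0.4], [0.6, -0.3], [-1.1, 0.7], [-0.5, 0.5], [-2.7, 0.2], [0.7, -0.6], [-2.6, -0.5]]
[ 0.6354  0.1491 -0.0616]
[[0.4, 1.0], [0.2, 1.8], [-0.1, 0.6], [0.9, 1.2], [-1.3, 0.1], [-0.5, -1.8], [-1.4, -0.9], [0.5, -3.2], [0.5, -0.8]]
[ 0.5555 -0.3618 -0.134 ]
[[1.2, -0.5], [1.2, 0.6], [1.6, -1.0], [1.4, -0.6], [0.1, 0.2], [1.4, 0.4], [-0.4, 0.3], [-0.7, -1.9], [0.4, -0.4], [1.6, -1.4], [-0.4, 0.6], [-1.5, -1.1], [-1.3, -1.3]]
[ 0.5555 -0.3596 -0.1361]
[[0.2, -0.4], [0.2, 0.7], [0.5, -1.0], [0.3, -0.5], [-1.0, 0.2], [0.4, 0.5], [-1.4, 0.3]]
[ 0.5551 -0.3639 -0.1524]
[[-0.0, -1.1], [0.6, 0.6], [2.1, 0.1], [-0.2, 1.6], [-0.9, -0.4], [-0.7, -0.7]]
```

```bash
cat > f2.py <<'E'
from fit import *
G=[o for o in H if o[1][2]<.029]
for sel in [('top','side'),('top',),('side',)]:
    p,r=fit(G,[.63,.16,0],sel); print(p.round(4)); print(r.round(1).tolist())
R_=[o for o in G if abs(o[1][1])<.02]
for sel in [('top',),('side',)]:
    p,r=fit(R_,[.63,.16,0],sel); print('red',p.round(4)); print(r.round(1).tolist())
def overlay(p,fn):
    c,s=np.cos(p[2]),np.sin(p[2]); W=lambda L:[p[0]+c*L[0]-s*L[1],p[1]+s*L[0]+c*L[1],L[2]]
    out=[]
    for n,(x0,y0,w,h,sc) in [('top',(160,145,90,125,4.8)),('side',(215,100,125,75,6))]:
        im=cv2.imread(f'pics/{n}0.png')[y0:y0+h,x0:x0+w]; im=cv2.resize(im,None,fx=sc,fy=sc,interpolation=cv2.INTER_CUBIC)
        def poly(Ls,col,cl=True):
            q=np.array([((proj(n,W(L))-[x0,y0]+.5)*sc-.5) for L in Ls]); cv2.polylines(im,[q.round().astype(int)],cl,col,1)
        for z in (0,.014): poly([(-.16,.063,z),(-.16,-.063,z),(.048,-.063,z),(.048,.063,z)],(0,255,255))
        poly([(-.16,.063,.022),(-.16,-.063,.022),(-.062,-.063,.022),(-.062,.063,.022)],(255,255,0))
        poly([(-.062,.063,.03),(-.062,-.063,.03),(.048,-.063,.03),(.048,.063,.03)],(255,0,255))
        poly([(-.066,.012,.014),(-.066,-.012,.014),(-.0385,-.012,.022),(-.0385,.012,.022)],(255,0,0))
        out.append(im)
    h=max(o.shape[0] for o in out)
    for i,o in enumerate(out): cv2.imwrite(f'pics/{fn}_{i}.png',o)
if __name__=='__main__':
    p,r=fit(G,[.63,.16,0]); overlay(p,'ov1')
E
python3 f2.py
```

```text
[ 0.6377  0.1576 -0.0463]
[[1.1, 0.1], [-0.2, -1.1], [1.0, -0.1], [-0.2, -0.3], [0.7, -0.5], [-0.8, -1.5], [0.6, -0.5], [0.3, -1.0], [-0.2, 1.0], [-1.7, -1.5], [0.5, -0.1], [-0.2, -3.9]]
[ 0.6377  0.1592 -0.043 ]
[[0.5, 0.2], [0.4, -0.0], [0.0, -0.4], [-0.1, -0.5], [-0.8, 1.2], [-0.1, -0.2]]Traceback (most recent call last):
  File "f2.py", line 4, in <module>
    p,r=fit(G,[.63,.16,0],sel); print(p.round(4)); print(r.round(1).tolist())
        ~~~^^^^^^^^^^^^^^^^^^^
  File "fit.py", line 9, in fit
    r=least_squares(f,p0,loss='soft_l1');
    return func(*args, **kwargs)
    result = trf(vector_fun.fun, vector_fun.jac, x0, f0, J0, lb, ub, ftol, xtol,
                 gtol, max_nfev, x_scale, loss_function, tr_solver,
                 tr_options.copy(), verbose, callback=callback_wrapped)
    return trf_no_bounds(
        fun, jac, x0, f0, J0, ftol, xtol, gtol, max_nfev, x_scale,
        loss_function, tr_solver, tr_options, verbose, callback=callback)
    J = jac(x)
    self._update_jac()
    ~~~~~~~~~~~~~~~~^^
    self.J = self.jac_wrapped(xp_copy(self.x), f0=self.f)
             ~
[... 661 characters left out ...]
args, **self.kwargs))
                      ~~~~~~~~^^^^^^^^^^^^^^^^^^^^^^^^^^^^^^
    return np.atleast_1d(self.fun(x))
                         ~~~~~~~~^^^
    return self.f(x, *self.args, **self.kwargs)
           ~~~~~~^^^^^^^^^^^^^^^^^^^^^^^^^^^^^^
  File "fit.py", line 8, in <lambda>
    f=lambda p:np.concatenate([proj(n,w(p,L))-uv for n,L,uv in obs])
                               ~~~~^^^^^^^^^^
  File "h.py", line 8, in proj
    K,R,t=P(n); c=R@np.asarray(X,float)+t; c=K@c; return c[:2]/c[2]
          ~^^^
  File "h.py", line 6, in P
    p=vision.camera_params(n); return np.array(p['intrinsics']),np.array(p['R']),np.array(p['t'])
ValueError: time passes only in moves, steps and waits
```

I'm calling `camera_params` too often, so I'll cache the results.

```bash
python3 - <<'E'
s=open('h.py').read()
i=s.index('def P(n)'); j=s.index('def proj')
s=s[:i]+'''_C={}
import os,pickle
def P(n):
    f=f'cam_{n}.pkl'
    if n not in _C:
        if not os.path.exists(f):
            p=vision.camera_params(n); pickle.dump((np.array(p['intrinsics']),np.array(p['R']),np.array(p['t'])),open(f,'wb'))
        _C[n]=pickle.load(open(f,'rb'))
    return _C[n]
'''+s[j:]
open('h.py','w').write(s)
E
python3 f2.py
```

```text
[ 0.6377  0.1576 -0.0463]
[[1.1, 0.1], [-0.2, -1.1], [1.0, -0.1], [-0.2, -0.3], [0.7, -0.5], [-0.8, -1.5], [0.6, -0.5], [0.3, -1.0], [-0.2, 1.0], [-1.7, -1.5], [0.5, -0.1], [-0.2, -3.9]]
[ 0.6377  0.1592 -0.043 ]
[[0.5, 0.2], [0.4, -0.0], [0.0, -0.4], [-0.1, -0.5], [-0.8, 1.2], [-0.1, -0.2]]
[ 0.6364  0.1528 -0.0451]
[[0.2, 0.3], [0.2, 1.0], [-0.4, -0.2], [0.8, 0.3], [-1.5, -0.2], [0.2, -2.4]]
red [ 0.6373  0.1583 -0.0686]
[[0.1, 0.2], [-0.0, 0.3], [-0.0, -0.4], [-0.1, -0.1]]
red [ 0.6364  0.1518 -0.0905]
[[0.1, -0.3], [-0.3, 0.6], [-0.3, -0.4], [0.4, 0.2]]
```

View pics/ov1_0.png

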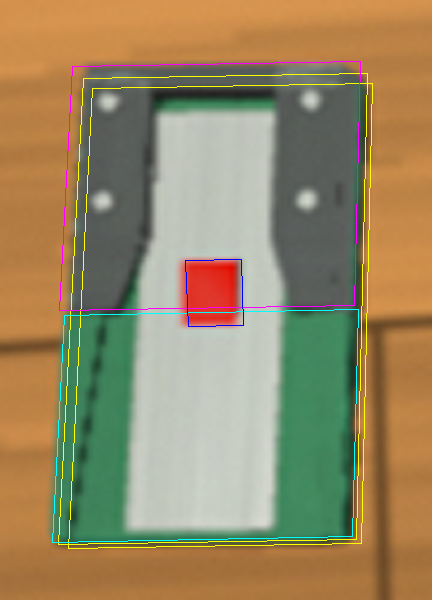

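View pics/ov1_1.png

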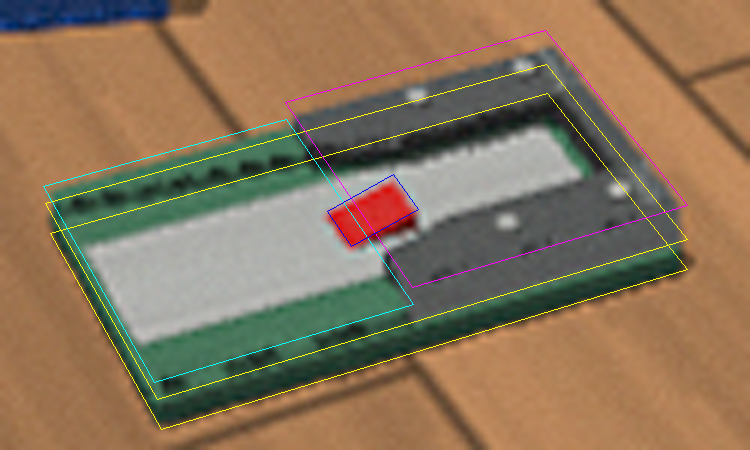

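```bash
cat > go.py <<'E'
from h import *
from scipy.spatial.transform import Rotation as Ro
def state():
    o=ctrl.get_obs(); q=o['eef_rot']; return o,Ro.from_quat([q[1],q[2],q[3],q[0]]).as_matrix()
def go(tgt,yaw):
    """tool y along +-(cos yaw, sin yaw), z down"""
    o,R=state(); out=[]
    for s in (1,-1):
        y=s*np.array([np.cos(yaw),np.sin(yaw),0]); z=np.array([0,0,-1.]); x=np.cross(y,z)
        D=R.T@np.stack([x,y,z],1)
        out.append(Ro.from_matrix(D).as_rotvec())
    sh=R.T@(np.array(tgt)-o['eef_pos'])*100
    print('t',round(o['time_s'],2),'pos',o['eef_pos'].round(4),'op',round(o['opening'],3),'F',o['wrist_force'].round(1),'q',o['q'].round(2))
    print('shift cm',sh.round(2),'rot',[r.round(3).tolist() for r in out]); print(R.round(3).tolist())
E
python3 -c "
from go import *
go([.5555,-.361,.2],-.14)"
```

```text
t 0.9 pos [0.2541 0.5158 0.2563] op 0.998 F [-0.4 -0.2 -0.5] q [ 0.91  0.18  1.61  0.    1.35 -0.21]
shift cm [-65.34   5.63 -65.79] rot [[-1.556, -0.249, -0.249], [-0.329, 2.05, 2.05]]
[[0.442, 0.0, -0.897], [0.897, 0.0, 0.442], [0.0, -1.0, -0.0]]
```

The tool's y axis is the approach direction, which points down at the start, so I'll correct the helper.

```bash
sed -i 's/y=s\*np.array(\[np.cos(yaw),np.sin(yaw),0\]); z=np.array(\[0,0,-1.\]); x=np.cross(y,z)/x=s*np.array([-np.sin(yaw),np.cos(yaw),0]); y=np.array([0,0,-1.]); z=np.cross(x,y)/' go.py
python3 -c "
from go import *
go([.5555,-.361,.2],-.14)"
```

```text
t 0.9 pos [0.2541 0.5158 0.2563] op 0.998 F [-0.4 -0.2 -0.5] q [ 0.91  0.18  1.61  0.    1.35 -0.21]
shift cm [-65.34   5.63 -65.79] rot [[0.0, -0.318, 0.0], [-0.0, 2.824, 0.0]]
[[0.442, 0.0, -0.897], [0.897, 0.0, 0.442], [0.0, -1.0, -0.0]]
```

>>> {"name": "apply_moves", "arguments": {"increments": [{"x": -2, "z": -2, "y": 0, "ay": -0.02}, {"x": -5.5, "z": -5.5, "y": 0, "ay": -0.05}, {"x": -9.2, "z": -9.3, "y": 0, "ay": -0.07}, {"x": -13, "z": -13.1, "y": 0, "ay": -0.1}, {"x": -16.8, "z": -16.9, "ay": -0.12}, {"x": -20.6, "z": -20.7, "ay": -0.15}, {"x": -24.4, "z": -24.5, "ay": -0.17}, {"x": -28.2, "z": -28.4, "ay": -0.2}, {"x": -32, "z": -32.2, "ay": -0.22}, {"x": -35.8, "z": -36, "ay": -0.25}, {"x": -39.6, "z": -39.8, "ay": -0.27}, {"x": -43.4, "z": -43.7, "ay": -0.3}]}}

```text
invalid input
```

```bash
python3 -c "
from go import *
go([.5555,-.361,.14],-.14)"
```

```text
t 0.9 pos [0.2541 0.5158 0.2563] op 0.998 F [-0.4 -0.2 -0.5] q [ 0.91  0.18  1.61  0.    1.35 -0.21]
shift cm [-65.34  11.63 -65.79] rot [[0.0, -0.318, 0.0], [-0.0, 2.824, 0.0]]
[[0.442, 0.0, -0.897], [0.897, 0.0, 0.442], [0.0, -1.0, -0.0]]
```

>>> {"name": "apply_moves", "arguments": {"increments": [{"x": -2, "y": 0, "z": -2, "ax": 0, "ay": -0.02, "az": 0, "grip": 0}, {"x": -5.5, "y": 0, "z": -5.5, "ax": 0, "ay": -0.05, "az": 0, "grip": 0}, {"x": -9.2, "y": 0, "z": -9.3, "ax": 0, "ay": -0.07, "az": 0, "grip": 0}, {"x": -13, "y": 0, "z": -13.1, "ax": 0, "ay": -0.1, "az": 0, "grip": 0}, {"x": -16.8, "y": 0, "z": -16.9, "ax": 0, "ay": -0.12, "az": 0, "grip": 0}, {"x": -20.6, "y": 0, "z": -20.7, "ax": 0, "ay": -0.15, "az": 0, "grip": 0}, {"x": -24.4, "y": 0, "z": -24.5, "ax": 0, "ay": -0.17, "az": 0, "grip": 0}, {"x": -28.2, "y": 0, "z": -28.4, "ax": 0, "ay": -0.2, "az": 0, "grip": 0}, {"x": -32, "y": 0, "z": -32.2, "ax": 0, "ay": -0.22, "az": 0, "grip": 0}, {"x": -35.8, "y": 0, "z": -36, "ax": 0, "ay": -0.25, "az": 0, "grip": 0}, {"x": -39.6, "y": 0, "z": -39.8, "ax": 0, "ay": -0.27, "az": 0, "grip": 0}, {"x": -43.4, "y": 0, "z": -43.7, "ax": 0, "ay": -0.3, "az": 0, "grip": 0}]}}

```text
time_s: 2.4
eef_pos: [0.4547, -0.0685, 0.2566]
eef_rot: [-0.537, 0.538, 0.459, -0.459]
wrist_force: [0.4, 0.5, 0.7]
opening: 1.001
```

```bash
python3 -c "
from go import *
go([.5555,-.361,.14],-.14)"
```

```text
t 2.4 pos [ 0.4547 -0.0685  0.2566] op 1.001 F [0.4 0.5 0.7] q [-0.41 -0.09  1.88  0.    1.34 -1.82]
shift cm [-27.31  11.68 -14.53] rot [[0.001, -0.017, -0.0], [0.0, 3.124, 0.002]]
[[0.157, 0.001, -0.988], [0.988, -0.0, 0.157], [-0.0, -1.0, -0.001]]
```

>>> {"name": "apply_moves", "arguments": {"increments": [{"x": -4.5, "y": 1, "z": -2.4, "ax": 0, "ay": -0.017, "az": 0, "grip": 0}, {"x": -9, "y": 3, "z": -4.8, "ax": 0, "ay": -0.017, "az": 0, "grip": 0}, {"x": -13.6, "y": 5, "z": -7.2, "ax": 0, "ay": -0.017, "az": 0, "grip": 0}, {"x": -18.2, "y": 7, "z": -9.7, "ax": 0, "ay": -0.017, "az": 0, "grip": 0}, {"x": -22.8, "y": 9, "z": -12.1, "ax": 0, "ay": -0.017, "az": 0, "grip": 0}, {"x": -26, "y": 11, "z": -13.8, "ax": 0, "ay": -0.017, "az": 0, "grip": 0}, {"x": -27.3, "y": 11.7, "z": -14.5, "ax": 0, "ay": -0.017, "az": 0, "grip": 0}, {"x": -27.3, "y": 11.7, "z": -14.5, "ax": 0, "ay": -0.017, "az": 0, "grip": 0}]}}

```text
time_s: 3.4
eef_pos: [0.555, -0.3608, 0.1392]
eef_rot: [0.534, -0.534, -0.464, 0.463]
wrist_force: [0.2, 0.3, 0.3]
opening: 1.0
```

```bash
python3 -c "
from go import *
go([.5555,-.361,.051],-.14)
snap('side','side1');snap('top','top1')
a=cv2.imread('pics/side1.png')[220:380,300:500];b=cv2.imread('pics/top1.png')[140:260,400:500]
cv2.imwrite('pics/m1.png',np.hstack([cv2.resize(a,(500,400)),cv2.resize(b,(300,400))]))"
```

```text
t 3.4 pos [ 0.555  -0.3608  0.1392] op 1.0 F [0.2 0.3 0.3] q [-0.76  0.48  1.46  0.    1.2  -2.19]
shift cm [-0.02  8.82 -0.06] rot [[-0.0, -0.001, 0.001], [-0.001, 3.141, -0.0]]
[[0.141, 0.0, -0.99], [0.99, 0.001, 0.141], [0.001, -1.0, 0.0]]
```

View pics/m1.png

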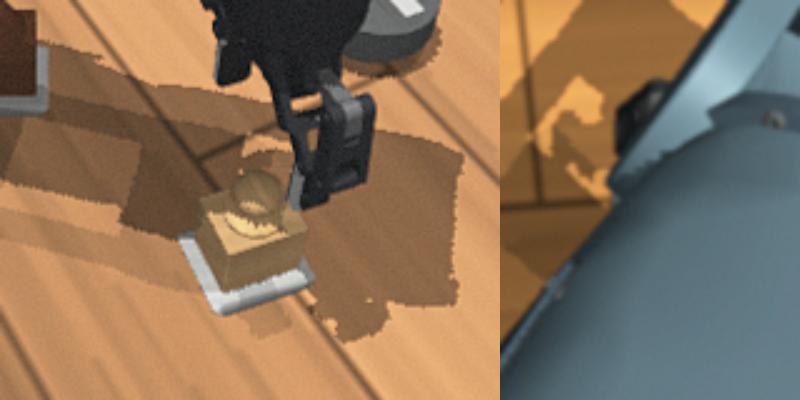

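```bash
python3 -c "
from go import *
o,R=state();p=o['eef_pos']
for s in(1,-1):
  for d in (.012,.025): print(s,d,(proj('side',p+R[:,0]*s*.0425+R[:,1]*d)-[300,220])*2.5)
for z in (.0,.054): print((proj('side',[p[0],p[1],z])-[300,220])*2.5)
"
```

```text
1 0.012 [231.77331478  78.34533557]
1 0.025 [229.72237967  92.24637552]
-1 0.012 [300.53425356 190.35879388]
-1 0.025 [297.44265991 203.95767399]
[241.97588047 255.12343844]
[250.92621993 206.86203382]
```

The side view shows the open gripper lined up above the pale blank: the projected block-top centre (251,207) matches the picture. Descending now.

>>> {"name": "apply_moves", "arguments": {"increments": [{"x": 0, "y": 3, "z": 0, "ax": 0, "ay": 0, "az": 0, "grip": 0}, {"x": 0, "y": 6, "z": 0, "ax": 0, "ay": 0, "az": 0, "grip": 0}, {"x": 0, "y": 8, "z": 0, "ax": 0, "ay": 0, "az": 0, "grip": 0}, {"x": 0, "y": 8.8, "z": 0, "ax": 0, "ay": 0, "az": 0, "grip": 0}, {"x": 0, "y": 8.8, "z": 0, "ax": 0, "ay": 0, "az": 0, "grip": 0}]}}

```text
time_s: 4.12
eef_pos: [0.5557, -0.3596, 0.0528]
eef_rot: [-0.533, 0.534, 0.464, -0.464]
wrist_force: [-1.1, -0.4, 0.6]
opening: 0.999
```

```bash
python3 -c "
from go import *
go([.5555,-.361,.051],-.14)
snap('side','side2')
a=cv2.imread('pics/side2.png')[240:360,330:490]
cv2.imwrite('pics/m2.png',cv2.resize(a,(800,600)))"
```

```text
t 4.12 pos [ 0.5557 -0.3596  0.0528] op 0.999 F [-1.1 -0.4  0.6] q [-0.75  0.6   1.49  0.    1.05 -2.19]
shift cm [-0.14  0.18  0.  ] rot [[0.001, 0.001, 0.0], [0.0, -3.141, -0.002]]
[[0.139, 0.001, -0.99], [0.99, -0.0, 0.139], [0.0, -1.0, -0.001]]
```

View pics/m2.png

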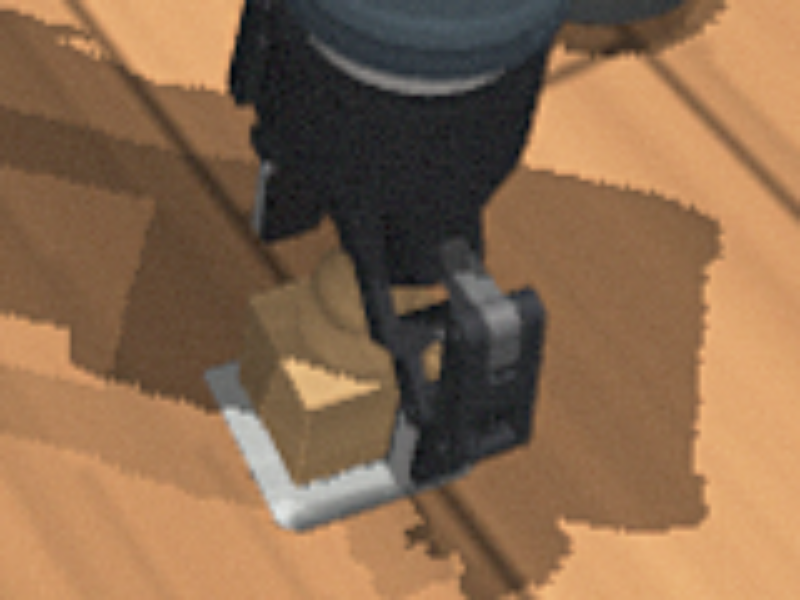

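```bash
python3 -c "
from go import *
o,R=state();p=o['eef_pos']
im=cv2.resize(cv2.imread('pics/side2.png')[240:360,330:490],(800,600))
f=lambda X:tuple(((proj('side',X)-[330,240]+.5)*5-.5).round().astype(int).tolist())
for s in (1,-1):
  q=[f(p+R[:,0]*s*.0425+R[:,1]*d+R[:,2]*w) for d,w in [(-.013+.0,-.011),(.012,-.011),(.012,.011),(-.013,.011)]]
  cv2.polylines(im,[np.array(q)],True,(0,255,255),1)
def blk(c,yaw,col):
  x=np.array([np.cos(yaw),np.sin(yaw),0]);y=np.array([-x[1],x[0],0])
  for z in (.008,.054):
    q=[f(np.array([c[0],c[1],z])+x*a*.027+y*b*.022) for a,b in [(1,1),(1,-1),(-1,-1),(-1,1)]]
    cv2.polylines(im,[np.array(q)],True,col,1)
  q=[f(np.array([c[0],c[1],0])+x*a*.035+y*b*.032) for a,b in [(1,1),(1,-1),(-1,-1),(-1,1)]]
  cv2.polylines(im,[np.array(q)],True,col,1)
blk((.5553,-.361),-.14,(0,255,0))
cv2.imwrite('pics/m3.png',im)
"
```

```text
(no output)
```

View pics/m3.png

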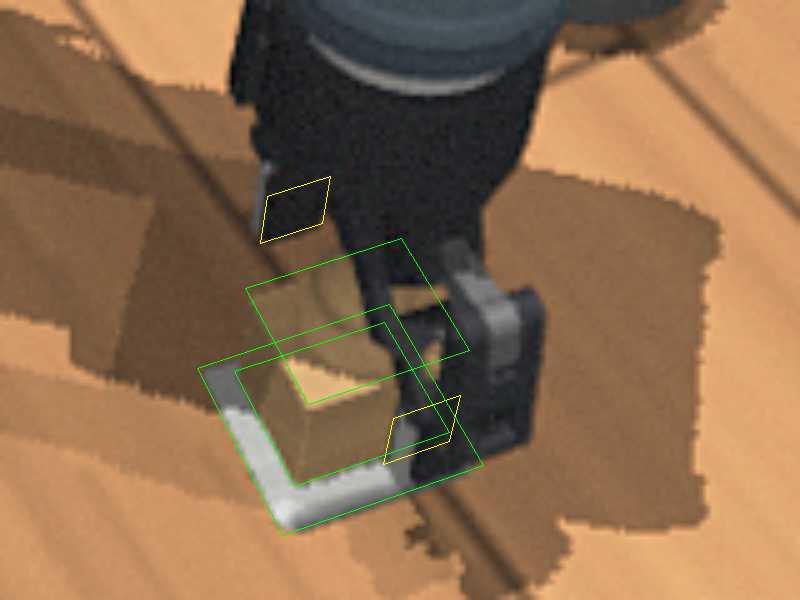

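Block and finger overlays agree within about 2 mm. Lowering slightly, then closing.

>>> {"name": "apply_moves", "arguments": {"increments": [{"x": -0.1, "y": 0.3, "z": 0, "ax": 0, "ay": 0, "az": 0, "grip": 0}, {"x": -0.1, "y": 0.3, "z": 0, "ax": 0, "ay": 0, "az": 0, "grip": 0.4}, {"x": -0.1, "y": 0.3, "z": 0, "ax": 0, "ay": 0, "az": 0, "grip": 0.6}, {"x": -0.1, "y": 0.3, "z": 0, "ax": 0, "ay": 0, "az": 0, "grip": 1}, {"x": -0.1, "y": 0.3, "z": 0, "ax": 0, "ay": 0, "az": 0, "grip": 1}, {"x": -0.1, "y": 0.3, "z": 0, "ax": 0, "ay": 0, "az": 0, "grip": 1}, {"x": -0.1, "y": 0.3, "z": 0, "ax": 0, "ay": 0, "az": 0, "grip": 1}, {"x": -0.1, "y": 0.3, "z": 0, "ax": 0, "ay": 0, "az": 0, "grip": 1}]}}

```text
time_s: 5.18
eef_pos: [0.5562, -0.3612, 0.0509]
eef_rot: [-0.533, 0.535, 0.464, -0.464]
wrist_force: [0.5, 0.4, 5.8]
opening: 0.504
```

```bash
python3 -c "
from go import *
go([.5555,-.361,.15],-.14)"
```

```text
t 5.17 pos [ 0.5562 -0.3612  0.0509] op 0.504 F [0.5 0.4 5.8] q [-0.75  0.6   1.49  0.    1.05 -2.19]
shift cm [ 0.   -9.91  0.04] rot [[0.003, 0.001, -0.001], [-0.001, -3.141, -0.005]]
[[0.139, 0.003, -0.99], [0.99, -0.001, 0.139], [-0.001, -1.0, -0.003]]
```

```bash
python3 -c "
from fit import *
T=lambda u,v:px(u,v,160,145,4.8)
S=lambda u,v:px(u,v,215,100,6)
def yaw(n,a,b,z):
  A,B=back(n,a,z),back(n,b,z);d=B-A; print(n,round(float(np.arctan2(d[1],d[0])),4),A.round(4),B.round(4))
yaw('top',T(102,200),T(108,101),.03);yaw('top',T(307,200),T(311,100),.03)
yaw('top',T(126,530),T(140,265),.014);yaw('top',T(272,530),T(275,110),.014)
yaw('side',S(507,221),S(619,189),.03);yaw('side',S(417,97),S(524,66),.03)
yaw('side',S(85,246),S(330,183),.014);yaw('side',S(145,345),S(385,280),.014)
yaw('side',S(163,426),S(685,268),.0);yaw('side',S(300,160),S(545,125),.014)
yaw('top',T(352,545),T(366,90),.0)
for n,f,a,b in [('top',T,(272,530),(126,530)),('side',S,(145,345),(85,246)),('side',S,(585,180),(547,126)),('top',T,(275,110),(157,110))]:
  A,B=back(n,f(*a),.014),back(n,f(*b),.014);d=B-A;print(n,round(float(np.arctan2(-d[0],d[1])),4),((A+B)/2).round(4),np.linalg.norm(d).round(4))
"
```

```text
top -0.0546 [0.6266 0.2052 0.03  ] [0.6714 0.2027 0.03  ]
top -0.0561 [0.6209 0.1169 0.03  ] [0.6662 0.1144 0.03  ]
top -0.0514 [0.485  0.1991 0.014 ] [0.6008 0.1932 0.014 ]
top -0.0211 [0.481  0.1374 0.014 ] [0.668  0.1334 0.014 ]
side -0.0565 [0.62   0.1155 0.03  ] [0.6651 0.1129 0.03  ]
side -0.0276 [0.6247 0.2018 0.03  ] [0.6702 0.2006 0.03  ]
side -0.0849 [0.4844 0.1961 0.014 ] [0.5804 0.1879 0.014 ]
side -0.0809 [0.4825 0.1317 0.014 ] [0.5738 0.1243 0.014 ]
side -0.0484 [0.4762 0.1032 0.    ] [0.6825 0.0932 0.    ]
side -0.2609 [0.5764 0.2068 0.014 ] [0.6694 0.182  0.014 ]
top -0.053 [0.4742 0.1061 0.    ] [0.6797 0.0952 0.    ]
top -0.0653 [0.483  0.1683 0.014 ] 0.0619
side -0.03 [0.4835 0.1639 0.014 ] 0.0644
side -0.0861 [0.6681 0.162  0.014 ] 0.0381
top -0.064 [0.6697 0.1595 0.014 ] 0.0523
```

>>> {"name": "apply_moves", "arguments": {"increments": [{"x": 0, "y": -1, "z": 0, "ax": 0, "ay": 0, "az": 0, "grip": 1}, {"x": 0, "y": -4, "z": 0, "ax": 0, "ay": 0, "az": 0, "grip": 1}, {"x": 0, "y": -8, "z": 0, "ax": 0, "ay": 0, "az": 0, "grip": 1}, {"x": 0, "y": -12, "z": 0, "ax": 0, "ay": 0, "az": 0, "grip": 1}, {"x": 0, "y": -15, "z": 0, "ax": 0, "ay": 0, "az": 0, "grip": 1}]}}

```text
time_s: 5.8
eef_pos: [0.5556, -0.361, 0.2024]
eef_rot: [-0.533, 0.535, 0.464, -0.464]
wrist_force: [0.4, -0.6, -3.5]
opening: 0.499
```

```bash
python3 -c "
from go import *
go([.5222,.1658,.13],-.055)"
```

```text
t 5.8 pos [ 0.5556 -0.361   0.2024] op 0.499 F [ 0.4 -0.6 -3.5] q [-0.76  0.42  1.42  0.    1.3  -2.19]
shift cm [51.71  7.15 10.65] rot [[0.003, -0.084, -0.001], [0.002, 3.057, 0.005]]
[[0.139, 0.003, -0.99], [0.99, -0.002, 0.139], [-0.001, -1.0, -0.003]]
```

>>> {"name": "apply_moves", "arguments": {"increments": [{"x": 2.5, "y": 0, "z": 0.5, "ax": 0, "ay": -0.01, "az": 0, "grip": 1}, {"x": 7, "y": 0, "z": 1.4, "ax": 0, "ay": -0.02, "az": 0, "grip": 1}, {"x": 12, "y": 0, "z": 2.5, "ax": 0, "ay": -0.03, "az": 0, "grip": 1}, {"x": 17, "y": 0, "z": 3.5, "ax": 0, "ay": -0.04, "az": 0, "grip": 1}, {"x": 22.5, "y": 0, "z": 4.6, "ax": 0, "ay": -0.05, "az": 0, "grip": 1}, {"x": 28, "y": 0, "z": 5.8, "ax": 0, "ay": -0.06, "az": 0, "grip": 1}, {"x": 33.5, "y": 0, "z": 6.9, "ax": 0, "ay": -0.07, "az": 0, "grip": 1}, {"x": 39, "y": 1, "z": 8, "ax": 0, "ay": -0.084, "az": 0, "grip": 1}, {"x": 44, "y": 3, "z": 9.1, "ax": 0.003, "ay": -0.084, "az": 0, "grip": 1}, {"x": 48, "y": 5, "z": 9.9, "ax": 0.003, "ay": -0.084, "az": 0, "grip": 1}, {"x": 50.7, "y": 6.5, "z": 10.4, "ax": 0.003, "ay": -0.084, "az": 0, "grip": 1}, {"x": 51.7, "y": 7.1, "z": 10.6, "ax": 0.003, "ay": -0.084, "az": 0, "grip": 1}]}}

```text
time_s: 7.3
eef_pos: [0.521, 0.1669, 0.129]
eef_rot: [0.513, -0.513, -0.485, 0.488]
wrist_force: [0.4, -1.1, -4.1]
opening: 0.503
```

```bash
python3 -c "
from go import *
go([.5222,.1658,.068],-.055)
snap('side','side4');snap('top','top4')
a=cv2.imread('pics/side4.png')[60:180,180:340];b=cv2.imread('pics/top4.png')[130:280,120:320]
cv2.imwrite('pics/m4.png',cv2.resize(a,(800,600)));cv2.imwrite('pics/m4t.png',cv2.resize(b,(800,600)))"
```

```text
t 7.3 pos [0.521  0.1669 0.129 ] op 0.503 F [ 0.4 -1.1 -4.1] q [ 0.09  0.27  1.78 -0.    1.1  -1.42]
shift cm [-0.1   6.1  -0.14] rot [[-0.003, 0.002, -0.002], [-0.003, -3.14, 0.005]]
[[0.053, -0.003, -0.999], [0.999, -0.002, 0.053], [-0.002, -1.0, 0.003]]
```

View pics/m4.png

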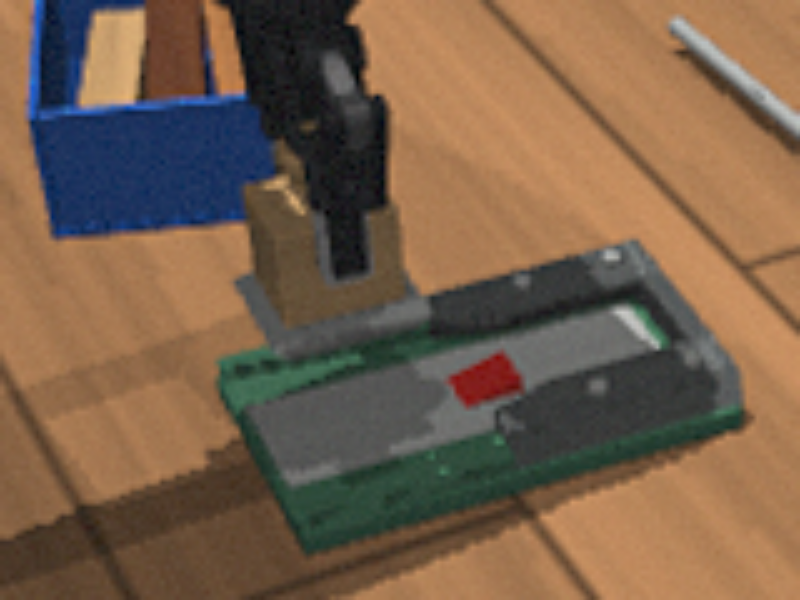

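View pics/m4t.png

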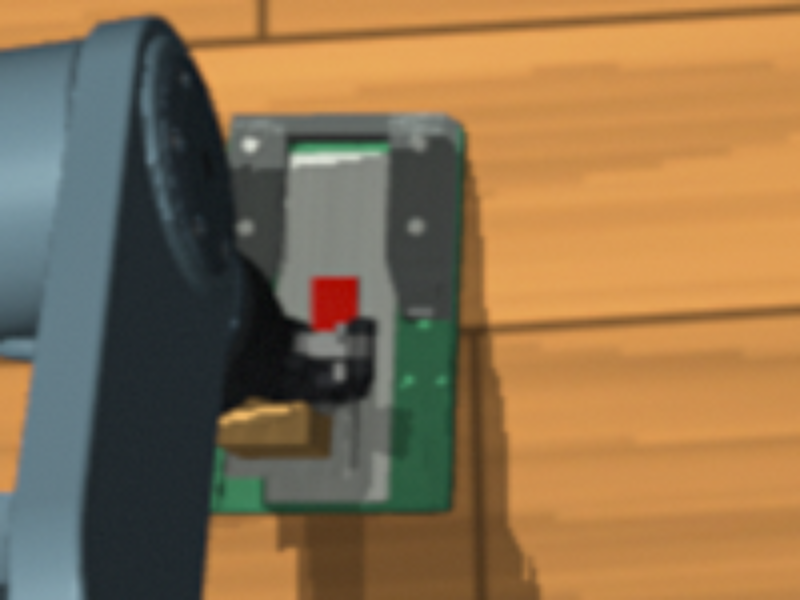

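```bash
cat > ov.py <<'E'
from go import *
HOME=np.array([.637,.1595,.014]);HY=-.055
def draw(im,f,c,yaw,boxes):
  x=np.array([np.cos(yaw),np.sin(yaw),0]);y=np.array([-x[1],x[0],0])
  for x0,x1,hw0,hw1,z0,z1,col in boxes:
    q=[f(np.array([c[0],c[1],c[2]])+x*a+y*b+[0,0,z]) for a,b,z in [(x1,hw1,z1),(x1,-hw1,z1),(x0,-hw0,z0),(x0,hw0,z0)]]
    cv2.polylines(im,[np.array(q)],True,col,1)
def ov(n,src,crop,dst,blank=True,holder=True,off=(0,0,-.051)):
  x0,y0,w,h=crop; s=800/w
  im=cv2.resize(cv2.imread(src)[y0:y0+h,x0:x0+w],(800,int(h*s)),interpolation=cv2.INTER_CUBIC)
  f=lambda X:tuple(((proj(n,X)-[x0,y0]+.5)*s-.5).round().astype(int).tolist())
  o,R=state();c=o['eef_pos']+off;yaw=np.arctan2(-R[0,0],R[1,0])
  if blank: draw(im,f,c,yaw,[(-.027,.027,.022,.022,z,z,(0,255,0)) for z in (.008,.054)]+[(-.035,.035,.032,.032,0,0,(0,255,255))])
  if holder: draw(im,f,HOME,HY,[(-.16,.048,.063,.063,-.014,-.014,(255,255,0)),(-.066,-.0385,.012,.012,0,.008,(255,0,0)),(-.16,.036,.032,.032,0,0,(255,0,255))])
  cv2.imwrite(dst,im)
E
python3 -c "
from ov import *
ov('side','pics/side4.png',(180,60,160,120),'pics/m5.png')
ov('top','pics/top4.png',(120,130,200,150),'pics/m5t.png')"
```

View pics/m5.png

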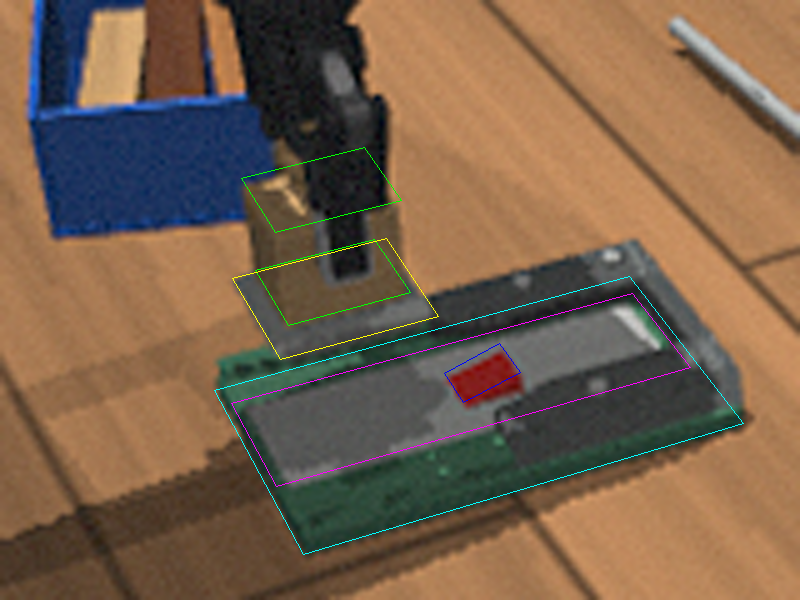

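View pics/m5t.png

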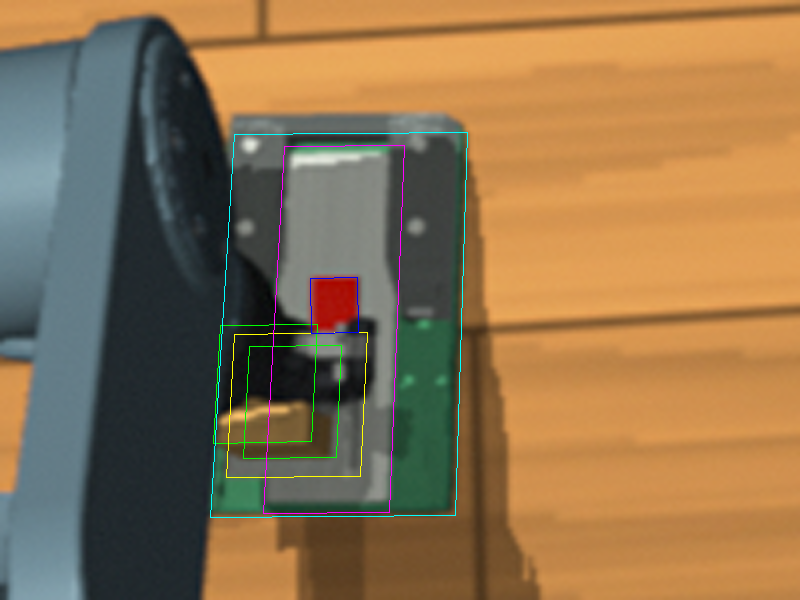

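The held blank is level above the entry. Both overlays suggest the holder is about 2–3 mm further toward -y relative to the blank than I assumed, so I'm correcting for that while lowering.

```bash
python3 -c "
from go import *
go([.5222,.1633,.0675],-.055)"
```

```text
t 7.4 pos [0.5217 0.1661 0.1296] op 0.5 F [ 0.2 -0.  -2.8] q [ 0.09  0.27  1.78 -0.    1.1  -1.42]
shift cm [-0.26  6.21 -0.08] rot [[-0.002, 0.001, -0.002], [-0.003, -3.14, 0.003]]
[[0.054, -0.002, -0.999], [0.999, -0.002, 0.054], [-0.002, -1.0, 0.002]]
```

>>> {"name": "apply_moves", "arguments": {"increments": [{"x": -0.1, "y": 1.5, "z": 0, "ax": -0.002, "ay": 0, "az": -0.002, "grip": 1}, {"x": -0.25, "y": 3.5, "z": -0.1, "ax": -0.002, "ay": 0, "az": -0.002, "grip": 1}, {"x": -0.25, "y": 5, "z": -0.1, "ax": -0.002, "ay": 0, "az": -0.002, "grip": 1}, {"x": -0.25, "y": 6, "z": -0.1, "ax": -0.002, "ay": 0, "az": -0.002, "grip": 1}, {"x": -0.25, "y": 6.2, "z": -0.1, "ax": -0.002, "ay": 0, "az": -0.002, "grip": 1}, {"x": -0.25, "y": 6.2, "z": -0.1, "ax": -0.002, "ay": 0, "az": -0.002, "grip": 1}]}}

```text
time_s: 8.15
eef_pos: [0.5227, 0.1634, 0.0678]
eef_rot: [-0.513, 0.513, 0.486, -0.486]
wrist_force: [0.5, 0.7, -2.4]
opening: 0.503
```

```bash
python3 -c "
from ov import *
import ov as o
o.HOME[1]=.157
go([.5222,.1633,.0645],-.055)
snap('side','side6');snap('top','top6')
ov('side','pics/side6.png',(200,80,140,105),'pics/m6.png',blank=True)
ov('top','pics/top6.png',(150,140,120,90),'pics/m6t.png')
a=cv2.imread('pics/side6.png')[80:185,200:340];cv2.imwrite('pics/m6r.png',cv2.resize(a,(800,600),interpolation=cv2.INTER_CUBIC))"
```

```text
t 8.15 pos [0.5227 0.1634 0.0678] op 0.503 F [ 0.5  0.7 -2.4] q [ 0.09  0.37  1.8   0.    0.97 -1.43]
shift cm [-0.01  0.33  0.05] rot [[0.0, 0.001, 0.0], [0.0, -3.14, -0.001]]
[[0.054, 0.0, -0.999], [0.999, 0.0, 0.054], [0.0, -1.0, -0.0]]
```

View pics/m6.png

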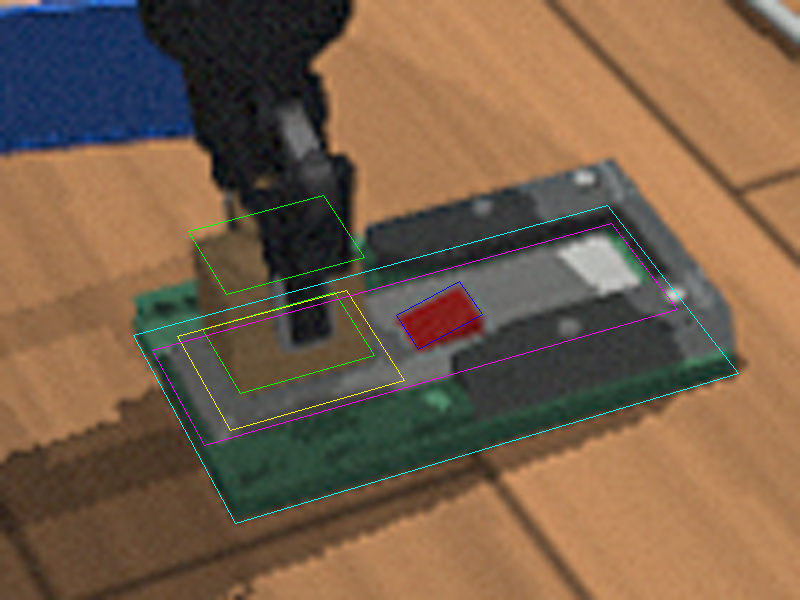

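View pics/m6t.png

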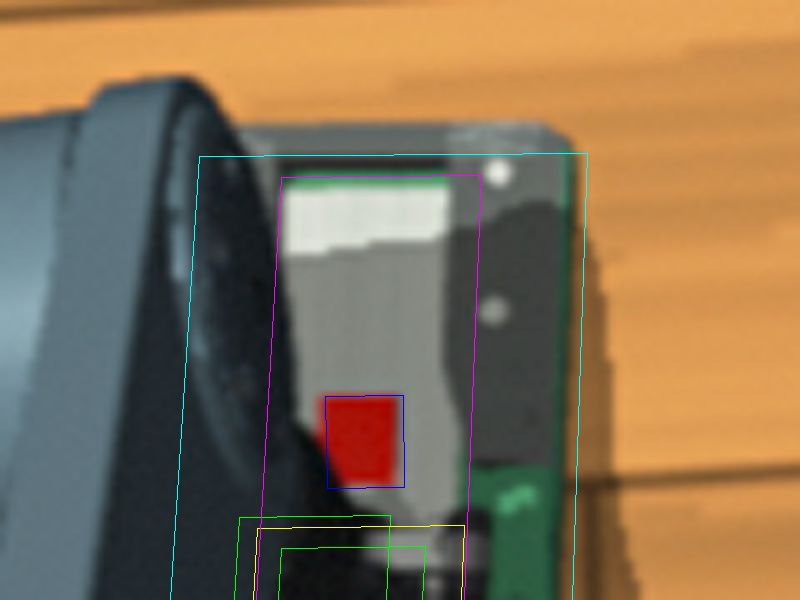

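View pics/m6r.png

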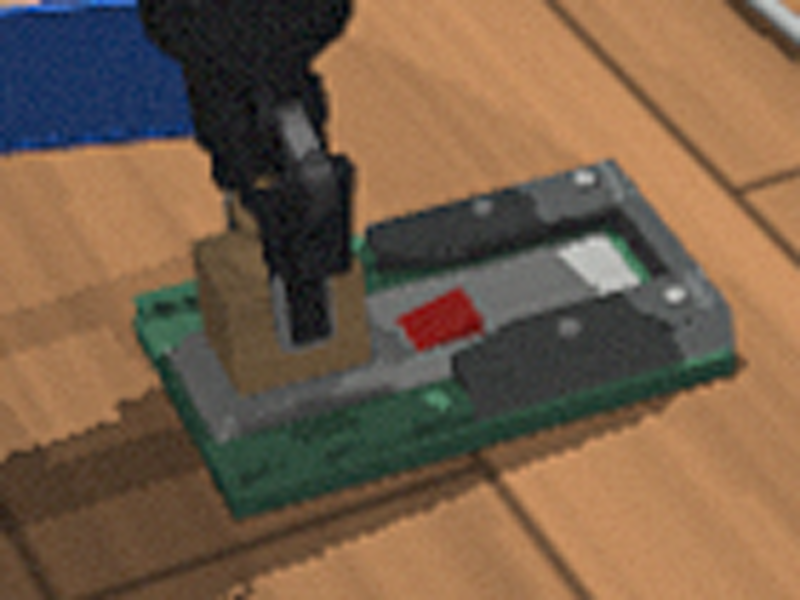

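The side overlay now matches for both the block base (240,392) and the catch hinge edge (398–419, 318–350). Setting the plate down on the channel floor.

>>> {"name": "apply_moves", "arguments": {"increments": [{"x": 0, "y": 0.2, "z": 0, "ax": 0, "ay": 0, "az": 0, "grip": 1}, {"x": 0, "y": 0.3, "z": 0, "ax": 0, "ay": 0, "az": 0, "grip": 1}, {"x": 0, "y": 0.35, "z": 0, "ax": 0, "ay": 0, "az": 0, "grip": 1}, {"x": 0, "y": 0.35, "z": 0, "ax": 0, "ay": 0, "az": 0, "grip": 1}]}}

```text
time_s: 8.75
eef_pos: [0.523, 0.1636, 0.065]
eef_rot: [-0.513, 0.513, 0.487, -0.486]
wrist_force: [-1.6, 0.2, 0.5]
opening: 0.5
```

```bash
python3 -c "
from go import *
d=np.array([np.cos(-.055),np.sin(-.055)])
go([*(np.array([.637,.157])-.06*d),.065],-.055)"
```

```text
t 8.75 pos [0.523  0.1636 0.065 ] op 0.5 F [-1.6  0.2  0.5] q [ 0.09  0.37  1.8   0.    0.97 -1.43]
shift cm [-0.04  0.   -5.42] rot [[0.001, 0.001, 0.0], [0.001, -3.14, -0.002]]
[[0.054, 0.001, -0.999], [0.999, 0.0, 0.054], [0.0, -1.0, -0.001]]
```

>>> {"name": "apply_moves", "arguments": {"increments": [{"x": 0, "y": -0.03, "z": -0.5, "ax": 0, "ay": 0.001, "az": 0, "grip": 1}, {"x": 0, "y": -0.03, "z": -1.3, "ax": 0, "ay": 0.001, "az": 0, "grip": 1}, {"x": 0, "y": -0.03, "z": -2.1, "ax": 0, "ay": 0.001, "az": 0, "grip": 1}, {"x": 0, "y": -0.03, "z": -2.9, "ax": 0, "ay": 0.001, "az": 0, "grip": 1}, {"x": 0, "y": -0.03, "z": -3.6, "ax": 0, "ay": 0.001, "az": 0, "grip": 1}, {"x": 0, "y": -0.03, "z": -4.2, "ax": 0, "ay": 0.001, "az": 0, "grip": 1}, {"x": 0, "y": -0.03, "z": -4.7, "ax": 0, "ay": 0.001, "az": 0, "grip": 1}, {"x": 0, "y": -0.03, "z": -5, "ax": 0, "ay": 0.001, "az": 0, "grip": 1}]}}

```text
time_s: 9.75
eef_pos: [0.5731, 0.1609, 0.0653]
eef_rot: [-0.513, 0.514, 0.486, -0.486]
wrist_force: [-3.6, 0.4, 4.3]
opening: 0.498
```

```bash
python3 -c "
from ov import *
import ov as o
o.HOME[1]=.157
print(ctrl.get_obs()['torque'])
d=np.array([np.cos(-.055),np.sin(-.055)])
go([*(np.array([.637,.157])+.0015*d),.065],-.055)
snap('side','side7')
ov('side','pics/side7.png',(200,80,140,105),'pics/m7.png',holder=False)"
```

```text
[ 0.02541717  0.93546322 -0.01074438]
t 9.75 pos [0.5731 0.1609 0.0653] op 0.498 F [-3.6  0.4  4.3] q [ 0.07  0.46  1.68  0.    1.01 -1.44]
shift cm [-0.04  0.04 -6.55] rot [[0.001, 0.0, 0.0], [0.001, -3.141, -0.001]]
[[0.055, 0.001, -0.999], [0.999, 0.0, 0.055], [0.0, -1.0, -0.001]]
```

View pics/m7.png

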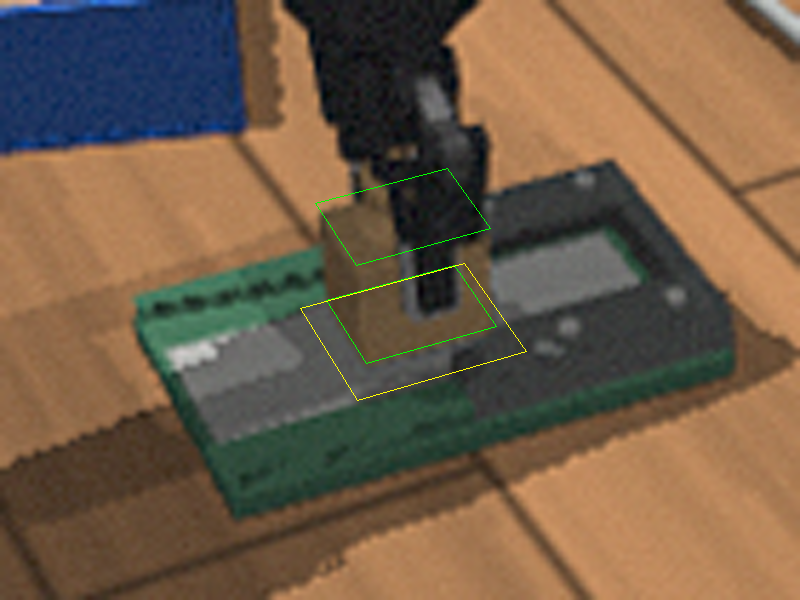

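The plate's front has entered under the rails with almost no side force, and the catch is being pressed. I'll carry on sliding.

>>> {"name": "apply_moves", "arguments": {"increments": [{"x": 0, "y": 0, "z": -0.5, "ax": 0, "ay": 0, "az": 0, "grip": 1}, {"x": 0, "y": 0, "z": -1.2, "ax": 0, "ay": 0, "az": 0, "grip": 1}, {"x": 0, "y": 0, "z": -1.9, "ax": 0, "ay": 0, "az": 0, "grip": 1}, {"x": 0, "y": 0, "z": -2.6, "ax": 0, "ay": 0, "az": 0, "grip": 1}, {"x": 0, "y": 0, "z": -3.3, "ax": 0, "ay": 0, "az": 0, "grip": 1}, {"x": 0, "y": 0, "z": -4, "ax": 0, "ay": 0, "az": 0, "grip": 1}, {"x": 0, "y": 0, "z": -4.5, "ax": 0, "ay": 0, "az": 0, "grip": 1}, {"x": 0, "y": 0, "z": -5, "ax": 0, "ay": 0, "az": 0, "grip": 1}]}}

```text
time_s: 10.8
eef_pos: [0.6237, 0.1581, 0.0653]
eef_rot: [-0.513, 0.514, 0.487, -0.486]
wrist_force: [-0.3, 0.0, -2.2]
opening: 0.505
```

```bash
python3 -c "
from go import *
print(ctrl.get_obs()['torque'])
d=np.array([np.cos(-.055),np.sin(-.055)])
go([*(np.array([.637,.157])+.0015*d),.065],-.055)"
```

```text
[ 0.04085434  0.13176029 -0.00998194]
t 10.8 pos [0.6237 0.1581 0.0653] op 0.505 F [-0.3  0.  -2.2] q [ 0.06  0.55  1.54  0.    1.05 -1.45]
shift cm [-0.03  0.03 -1.48] rot [[0.001, 0.0, 0.0], [0.001, -3.141, -0.002]]
[[0.055, 0.001, -0.998], [0.998, 0.0, 0.055], [0.0, -1.0, -0.001]]
```

>>> {"name": "apply_moves", "arguments": {"increments": [{"x": 0, "y": 0, "z": -0.4, "ax": 0, "ay": 0, "az": 0, "grip": 1}, {"x": 0, "y": 0, "z": -0.8, "ax": 0, "ay": 0, "az": 0, "grip": 1}, {"x": 0, "y": 0, "z": -1.1, "ax": 0, "ay": 0, "az": 0, "grip": 1}, {"x": 0, "y": 0, "z": -1.3, "ax": 0, "ay": 0, "az": 0, "grip": 1}, {"x": 0, "y": 0, "z": -1.4, "ax": 0, "ay": 0, "az": 0, "grip": 1}, {"x": 0, "y": 0, "z": -1.4, "ax": 0, "ay": 0, "az": 0, "grip": 1}]}}

```text
time_s: 11.55
eef_pos: [0.6376, 0.1573, 0.0652]
eef_rot: [-0.513, 0.514, 0.487, -0.486]
wrist_force: [-0.3, 0.7, -3.8]
opening: 0.508
```

```bash
python3 -c "
from ov import *
print(ctrl.get_obs()['torque'])
d=np.array([np.cos(-.055),np.sin(-.055)])
go([*(np.array([.637,.157])+.0015*d),.065],-.055)
snap('side','side8');snap('top','top8')
a=cv2.imread('pics/side8.png')[80:185,200:340];cv2.imwrite('pics/m8.png',cv2.resize(a,(800,600),interpolation=cv2.INTER_CUBIC))
a=cv2.imread('pics/top8.png')[140:270,120:290];cv2.imwrite('pics/m8t.png',cv2.resize(a,(785,600),interpolation=cv2.INTER_CUBIC))"
```

```text
[-0.00088184  0.00231062  0.05342696]
t 11.55 pos [0.6376 0.1573 0.0652] op 0.508 F [-0.3  0.7 -3.8] q [ 0.06  0.57  1.5   0.    1.07 -1.45]
shift cm [-0.03  0.02 -0.09] rot [[0.001, 0.0, 0.0], [0.001, -3.141, -0.002]]
[[0.055, 0.001, -0.999], [0.999, 0.0, 0.055], [0.0, -1.0, -0.001]]
```

View pics/m8.png

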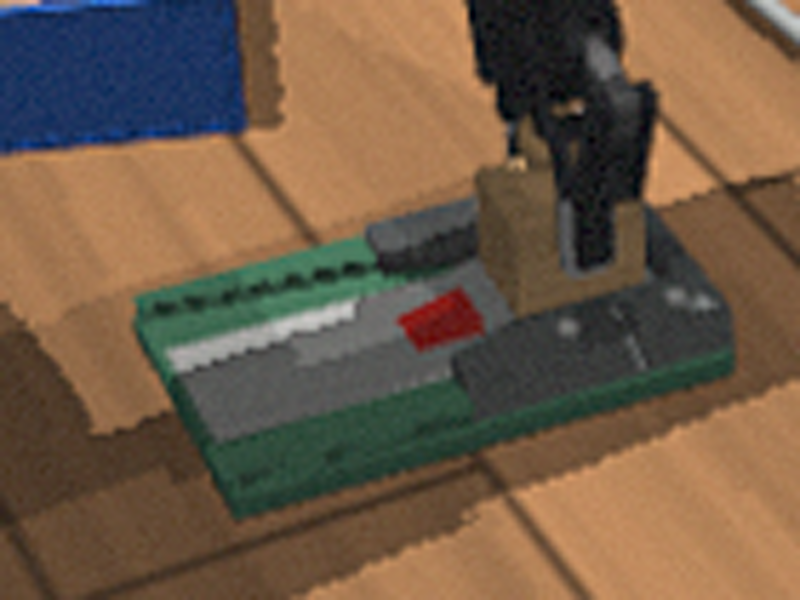

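View pics/m8t.png

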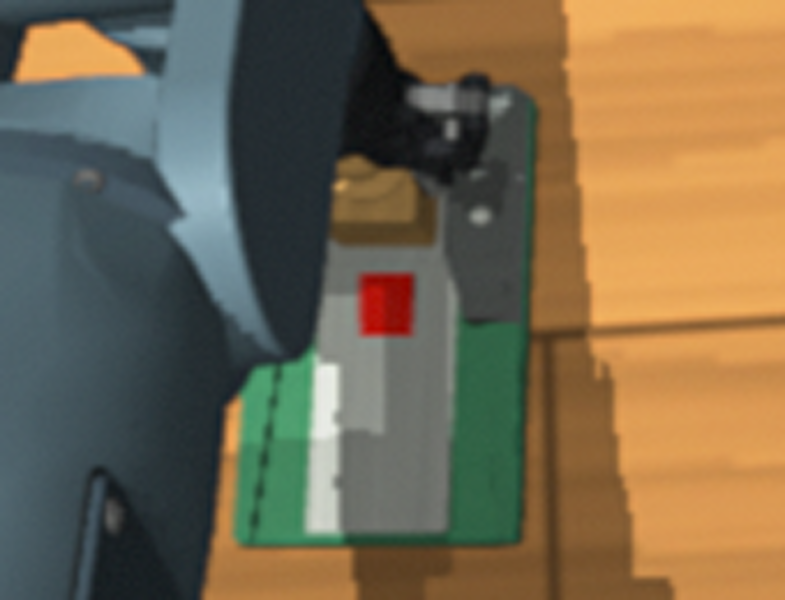

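The red catch is visible again, raised behind the plate. I'll press on gently to find the end stop.

>>> {"name": "apply_moves", "arguments": {"increments": [{"x": 0, "y": 0, "z": -0.1, "ax": 0, "ay": 0, "az": 0, "grip": 1}, {"x": 0, "y": 0, "z": -0.2, "ax": 0, "ay": 0, "az": 0, "grip": 1}, {"x": 0, "y": 0, "z": -0.2, "ax": 0, "ay": 0, "az": 0, "grip": 1}]}}

```text
time_s: 12.02
eef_pos: [0.6394, 0.1572, 0.0652]
eef_rot: [-0.513, 0.514, 0.486, -0.486]
wrist_force: [-0.5, 0.5, -1.8]
opening: 0.503
```

>>> {"name": "apply_moves", "arguments": {"increments": [{"x": 0, "y": 0, "z": -0.1, "ax": 0, "ay": 0, "az": 0, "grip": 1}, {"x": 0, "y": 0, "z": -0.15, "ax": 0, "ay": 0, "az": 0, "grip": 1}, {"x": 0, "y": 0, "z": -0.15, "ax": 0, "ay": 0, "az": 0, "grip": 1}]}}

```text
time_s: 12.4
eef_pos: [0.6398, 0.1573, 0.0651]
eef_rot: [0.514, -0.513, -0.486, 0.487]
wrist_force: [-5.6, 0.1, 1.2]
opening: 0.503
```

Contact with the end stop (-5.6 N). I'll back off 1.5 mm to nominal home, open and lift.

>>> {"name": "apply_moves", "arguments": {"increments": [{"x": 0, "y": 0.02, "z": 0.12, "ax": 0, "ay": 0, "az": 0, "grip": 1}, {"x": 0, "y": 0.02, "z": 0.12, "ax": 0, "ay": 0, "az": 0, "grip": 0.8}, {"x": 0, "y": 0.02, "z": 0.12, "ax": 0, "ay": 0, "az": 0, "grip": 0}, {"x": 0, "y": 0.02, "z": 0.12, "ax": 0, "ay": 0, "az": 0, "grip": 0}, {"x": 0, "y": 0.02, "z": 0.12, "ax": 0, "ay": 0, "az": 0, "grip": 0}, {"x": 0, "y": 0.02, "z": 0.12, "ax": 0, "ay": 0, "az": 0, "grip": 0}, {"x": 0, "y": 0.02, "z": 0.12, "ax": 0, "ay": 0, "az": 0, "grip": 0}, {"x": 0, "y": 0.02, "z": 0.12, "ax": 0, "ay": 0, "az": 0, "grip": 0}]}}

```text
time_s: 13.4
eef_pos: [0.6386, 0.1573, 0.0649]
eef_rot: [0.514, -0.513, -0.486, 0.487]
wrist_force: [0.6, 0.0, -0.0]
opening: 0.999
```

```bash
python3 -c "
from go import *
go([.6383,.1572,.17],-.055)
snap('side','side9')
a=cv2.imread('pics/side9.png')[80:185,200:340];cv2.imwrite('pics/m9.png',cv2.resize(a,(800,600),interpolation=cv2.INTER_CUBIC))"
```

```text
t 13.4 pos [0.6386 0.1573 0.0649] op 0.999 F [ 0.6  0.  -0. ] q [ 0.06  0.57  1.5   0.    1.07 -1.46]
shift cm [-1.000e-02 -1.051e+01  5.000e-02] rot [[-0.002, 0.001, 0.0], [0.0, -3.141, 0.003]]
[[0.054, -0.002, -0.999], [0.999, 0.0, 0.054], [0.0, -1.0, 0.002]]
```

View pics/m9.png

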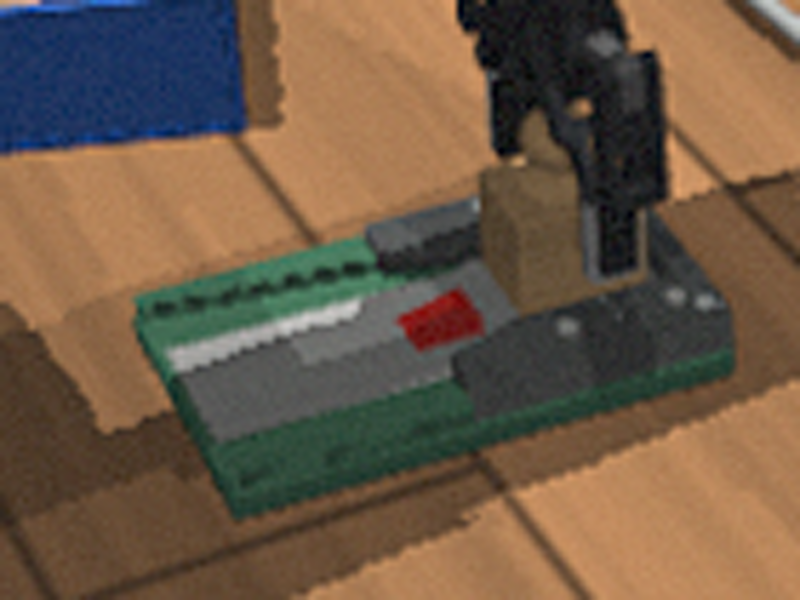

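The block stands in the rails, the fingers are open and the catch is raised at (440,320) in the crop. Lifting straight up, then moving back.

>>> {"name": "apply_moves", "arguments": {"increments": [{"x": 0, "y": -1.5, "z": 0, "ax": 0, "ay": 0, "az": 0, "grip": 0}, {"x": 0, "y": -4, "z": 0, "ax": 0, "ay": 0, "az": 0, "grip": 0}, {"x": 0, "y": -8, "z": 0, "ax": 0, "ay": 0, "az": 0, "grip": 0}, {"x": 0, "y": -12, "z": 0, "ax": 0, "ay": 0, "az": 0, "grip": 0}, {"x": 0, "y": -16, "z": 3, "ax": 0, "ay": 0, "az": 0, "grip": 0}, {"x": -4, "y": -18, "z": 8, "ax": 0, "ay": 0, "az": 0, "grip": 0}, {"x": -9, "y": -18, "z": 13, "ax": 0, "ay": 0, "az": 0, "grip": 0}, {"x": -14, "y": -18, "z": 18, "ax": 0, "ay": 0, "az": 0, "grip": 0}, {"x": -18, "y": -18, "z": 22, "ax": 0, "ay": 0, "az": 0, "grip": 0}, {"x": -20, "y": -18, "z": 24, "ax": 0, "ay": 0, "az": 0, "grip": 0}, {"x": -20, "y": -18, "z": 24, "ax": 0, "ay": 0, "az": 0, "grip": 0}]}}

```text
time_s: 14.82
eef_pos: [0.3873, -0.0307, 0.2465]
eef_rot: [-0.514, 0.515, 0.485, -0.485]
wrist_force: [0.4, 1.1, 0.3]
opening: 1.002
```

```bash
python3 -c "
from go import *
go([.6383,.1572,.17],-.055)
snap('side','side10');snap('top','top10')
a=cv2.imread('pics/side10.png')[80:185,200:340];cv2.imwrite('pics/m10.png',cv2.resize(a,(800,600),interpolation=cv2.INTER_CUBIC))
a=cv2.imread('pics/top10.png')[140:270,120:290];cv2.imwrite('pics/m10t.png',cv2.resize(a,(785,600),interpolation=cv2.INTER_CUBIC))
for n in('top','side'):
  for q,z in (('pale_blank',.014),('dark_blank',0)):
    p=pinpoint(n,q); print(n,q,[(x['p'],back(n,x['xy'],z).round(4)) for x in p[:1]])
"
```

```text
t 14.82 pos [ 0.3873 -0.0307  0.2465] op 1.002 F [0.4 1.1 0.3] q [-0.39 -0.26  2.05 -0.    1.35 -1.9 ]
shift cm [ 20.23   7.63 -23.97] rot [[0.0, -0.003, -0.001], [0.002, 3.138, 0.0]]
[[0.058, 0.0, -0.998], [0.998, -0.001, 0.058], [-0.001, -1.0, -0.0]]
top pale_blank [(0.6, array([0.6414, 0.1617, 0.014 ]))]
top dark_blank [(0.93, array([ 0.4928, -0.1454,  0.    ]))]
side pale_blank [(0.55, array([0.636 , 0.1627, 0.014 ]))]
side dark_blank [(0.61, array([ 0.4825, -0.1555, -0.    ]))]
```

View pics/m10.png

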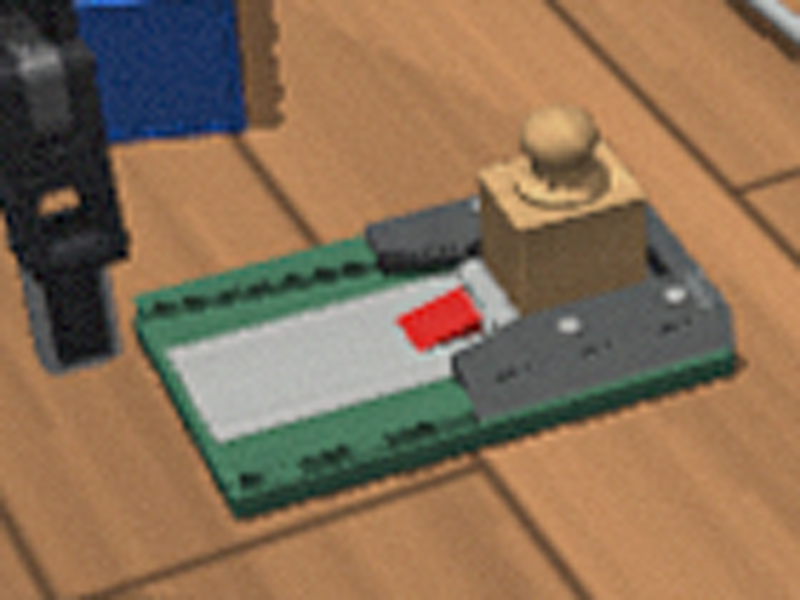

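View pics/m10t.png

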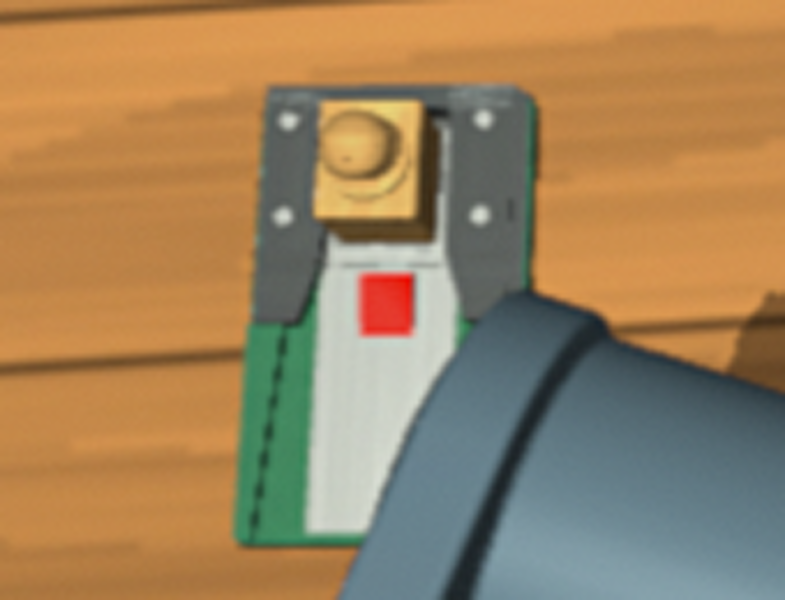

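Both views agree. The block sits at the rail end, the plate's rear edge is at crop row 265 in the top view, and the raised catch starts just behind it at row 273. The dark blank hasn't moved, so I'm handing in.

```bash
python3 -c "
from h import *
print(ticket.hand_in())"
```

```text
the job is handed in; nothing more can be done
None
```

The pale blank is mounted in the green holder, with the red catch up behind its plate and the gripper clear. I handed the job in at about 15 s of the 40 s allowed; the hand-in gives no verdict.

**What I did:** I gripped the block across y and set the plate down on the channel floor at the open end, where I felt light contact. I slid it in under the rails until it met the end stop (about 5.6 N), backed off roughly 1.2 mm to home, opened the fingers and lifted away.

**Last checks:**
- **Catch:** both cameras show it raised, starting about 3.5 mm behind the plate's rear edge, as it should at home. I did not tug the plate back to test the lock.
- **Forces:** the highest reading, taken at the end of each move, was about 6 N.
- **Dark blank:** I never touched it. Its detected position agrees with the start to about 1 mm in the side view and 5 mm in the top view, which I put down to detection noise.

**Disagreement:** the two cameras differed by several millimetres in y on the holder. I settled this by comparing the held blank with the holder in the same pictures, and the plate then slid in with almost no side force. At the end, the trained network put the pale blank at y ≈ 0.162, but the arm let go at y = 0.157. I trusted the arm, because the close-up pictures show the plate seated between the rails.

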